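# Find the pot with the objective in it by weight and hold it out over the lens mat

### The arm

A 7-joint arm with a two-finger parallel gripper is mounted at the origin on the work surface. World frame = base frame: x ahead of the robot, y to its left, z up, the work surface at z = 0. Lengths are in m, angles in rad, forces in N, time in s.
With the tool pointing down it reaches from about 0.425 to 0.925 m from the base axis. Payload 6.8 kg.
Tool frame: the origin (TCP) lies at the very end of the fingers, on their centre line; the grasp point (between the pads) lies 19 mm behind it; z points along the fingers, y is the line along which they close (so a half turn about z gives the same grasp; the last joint's range is limited). The gripper opens to 85 mm and grips with 20 to 120 N. Pads are 22 mm wide; open, the fingers measure 114 mm over their backs; the gripper's body (76 mm by 85 mm) begins 54 mm behind the grasp point. The pads swing forward as they close: fully open they stand 13 mm farther back than shut.
Start: joints at [0.997, 0.477, 0.022, 1.555, -0.011, 1.109, -0.083], TCP at [0.303, -0.603, 0.231] pointing down, gripper open.
Joint ranges: [-2.96, 2.96], [-0.34, 2.1], [-1.41, 1.46], [0.24, 2.44], [-1.37, 4.51], [0.17, 1.92], [-2.96, 2.96]. Speed limits (rad/s): [2.39, 2.39, 3.14, 3.14, 3.14, 3.14, 3.14].

### API

Orientations are given as a unit quaternion [w, x, y, z].
In Python, from station import * gives the robot as it stands.
- The arm moves only by the tool jog_arm, never from a script. Its argument "moves" is one flat list of numbers, 7 for each row, row after row: the shift along the tool's x, y, z normalised to -1 to 1, where 1 is 20 mm, then the turn, a rotation vector about the tool's x, y, z normalised to -1 to 1, where 1 is 4 degrees, then the opening, from 0 (shut) to 1 (fully open). In form: [x, y, z, rx, ry, rz, claw, x, y, z, rx, ry, rz, claw, ...]. A call has exactly 8 rows; each row shifts and turns the commanded pose from where the row before left it, along the tool's axes as they then stand; what a row does not reach is not made up. A row lasts 1/12 s, in which the tool goes at most 41.7 mm and 7.16 degrees, less where a joint would pass 70% of its speed; a pose out of reach is approached as far as the arm can. A call with a number of a shift or a turn outside -1 to 1 is refused whole. A call with a gripper value outside its range is refused whole. The fingers move at their own pace and stop on an object; "grip_force" is the grip in N (left out, the last holds). Time passes only in rows, so rows that do not move let the fingers close, or fill a call up. It gives the time, the measured TCP pose, the force, the opening and the grip force at its end, in the units of the state.
- get_obs(): the state, without advancing time (a new reading comes with each control period).
- read_camera(name): name is "side" or "top"; returns a dict with "color" (480x640x3 uint8, blue, green, red), "fx", "fy", "cx", "cy" (pixels), "rvec" (rotation vector, rad) and "tvec" (3), from world to camera coordinates, as OpenCV has them. Camera axes: x right, y down, z forward; pixel columns grow to the right and rows downward; lengths in m; the calibration is good to about 2 mm. A picture is of the moment at which its call begins. There is no depth.
- hand_in(): hands the job in; it is judged then, once.
The state is a dict: "t": time; "q": joint angles; "joint_vel": joint speeds; "joint_torque": joint torques, N m; "eef_pos": TCP position; "tool_rot": TCP orientation; "contact_force": force on the tool from outside, world axes, zero at the start; "torque": the same for the moment, N m; "gripper_width": opening from 0.0 (shut) to 1.0 (fully open); "grasp_force": force on a finger pad.
Only numpy, scipy, OpenCV 4.12 (cv2) and the standard library are available. Lean on these libraries where they do the work, as an engineer would, in place of code of your own. Each camera call takes 0.05 s, during which the arm holds its last target. There are 200 camera calls.

### The job

One of the two closed black pots standing in the white rack has a microscope objective in it and the other is empty, and they look alike: lift them in turn and feel which is heavier. Stand the empty one upright in the steel tray for empties and let go of it, then pick up the full one and hold it out, upright and still, about 12 cm above the middle of the soft lens mat, ready for me to unscrew; finish while still holding it there. Leave everything else on the bench where it stands.

Things in the scene. Friction and masses are not known exactly. Their poses are not given: they have to be found in the camera images.
- pot_a: closed black storage pot with black screw lid: rigid upright cylinder, 48 mm diameter, 85 mm tall, lid (top 15 mm) flush; grip it with 25 to 60 N. Origin: centre of its underside, z up its axis. Stands 18 mm deep in a seat of the rack. Of pot_a and pot_b one, chosen anew each run, has an objective loose inside (0.30 to 0.45 kg in all), the other only a cap (0.06 to 0.11 kg in all)
- pot_b: the other closed black pot, the same in every size and look as pot_a (48 mm diameter, 85 mm tall, origin at the centre of its underside, z up its axis), in another seat of the rack
- rack: white plastic rack, fixed: block 100 mm (its x) by 300 mm (its y), 30 mm high, origin at the centre of its underside. Three round seats in a row along y at -100, 0 and +100 mm, each 52 mm wide, 18 mm deep (floor 12 mm above the bench), slightly chamfered. The two pots and the bare objective stand one to a seat, in any order
- tray: shallow stainless steel tray for empties, fixed: 240 mm (its x) by 170 mm (its y), walls 4 mm thick and 26 mm high, open on top, origin at the centre of its underside, inner floor 4 mm above it. It lies to the robot's left or right, the mat on the other side. An open pot and a loose lid stand in its +x half
- tray_free (a point): point on the tray's inner floor in the middle of its free part (45 mm to -x of the tray's centre): at least 60 mm clear of the open pot and the lid
- mat: soft lens-cleaning mat, black with a grey cloth face, lying flat and fixed: 200 mm (its x) by 160 mm (its y), 6 mm thick, origin at the centre of its underside; nothing stands on it
- bare_objective: bystander: a bare steel microscope objective, 35 mm diameter, 58 mm tall, standing nose up in the third seat of the rack; origin at the centre of its underside
- open_pot: bystander: an empty black pot without lid, 48 mm diameter, 70 mm tall, standing in the tray; origin at the centre of its underside
- loose_lid: bystander: a black screw lid, 48 mm diameter, 15 mm tall, lying in the tray; origin at the centre of its underside
- beaker: bystander: small glass beaker, 62 mm diameter, 85 mm tall, beyond the rack; origin at the centre of its underside
- oil_bottle: bystander: amber bottle of immersion oil, 28 mm diameter, 62 mm tall, beyond the rack; origin at the centre of its underside
- slide_box: bystander: grey plastic slide box, 85 x 115 x 35 mm, beyond the rack; origin at the centre of its underside
- eyepiece: bystander: microscope eyepiece standing on its tube, 38 mm diameter, 62 mm tall, on the robot's side of the rack; origin at the centre of its underside
- screwdriver: bystander: small black-handled screwdriver, 150 mm long, 18 mm thick, lying on the robot's side of the rack; origin on the bench under its handle, 50 mm from the handle's end; x along it to the blade

How it is judged:
By the outcome, as a careful person would: the job done as asked, in the order asked, and still so for the second after the job is handed in, while the arm keeps its last pose, push and grip.
It also fails if it takes over 72 s, if anything falls off the work surface, if the arm or the gripper's body presses on something with over 40 N, if the wrist force passes 120 N, or if a joint passes its speed limit or range.

## Working session

There is one attempt and no reset: what is moved stays moved. The work goes in short steps, Python scripts to look and compute and a tool call to move; the robot and the scene stay as the last step left them, time stands still between calls to the robot, and variables do not carry over. Pictures are saved under pics/ and viewed, at most 10 in all, crops included, and the job is handed in when it is done.

Besides the shell and the picture viewer there is one more tool, called after "Call:" by a JSON object that holds its "op" and its "data". jog_arm: Moves the arm, as the interface text tells. Scaled input: -1 to 1 covers 20 mm each way for a shift and 4 degrees each way for a turn. Its arguments: {"type":"object","properties":{"moves":{"type":"array"},"grip_force":{"type":"number"}},"required":["moves"]}

```bash
mkdir -p pics; ls; cat > h.py <<'E'
from station import *
import numpy as np, cv2
def P(c):
    R=cv2.Rodrigues(np.array(c["rvec"],float))[0]; t=np.array(c["tvec"],float).ravel(); return R,t
def ray(c,u,v,z):
    R,t=P(c); d=R.T@np.array([(u-c["cx"])/c["fx"],(v-c["cy"])/c["fy"],1]); o=-R.T@t
    return o+d*(z-o[2])/d[2]
def proj(c,X):
    R,t=P(c); p=R@np.array(X,float)+t; return np.array([c["fx"]*p[0]/p[2]+c["cx"],c["fy"]*p[1]/p[2]+c["cy"]])
def tri(c1,p1,c2,p2):
    M=[]
    for c,(u,v) in((c1,p1),(c2,p2)):
        R,t=P(c); K=np.array([[c["fx"],0,c["cx"]],[0,c["fy"],c["cy"]],[0,0,1]]); M.append(K@np.c_[R,t])
    X=cv2.triangulatePoints(M[0],M[1],np.array(p1,float).reshape(2,1),np.array(p2,float).reshape(2,1)); return (X[:3]/X[3]).ravel()
E
python3 - <<'E'
from h import *
o=get_obs(); print(o)
for n in("top","side"):
    c=read_camera(n); cv2.imwrite(f"pics/{n}0.png",c["color"]); R,t=P(c); print(n,-R.T@t,R[2],c["fx"],c["cx"],c["cy"])
E
```

```text
pics
{'t': 0.0, 'q': array([ 0.99694071,  0.47777562,  0.02234444,  1.55644224, -0.0115038 ,
        1.10932701, -0.0831029 ]), 'joint_vel': array([-1.83310646e-04, -1.37545631e-03,  1.17017706e-03,  1.40141384e-03,
       -1.66149267e-04, -8.50711593e-05,  1.49600969e-04]), 'joint_torque': array([ 2.22655312e-04, -5.96454442e+01,  1.60834897e+00, -2.81201828e+01,
        1.25969842e-02,  9.20534309e-03,  2.85419526e-05]), 'eef_pos': array([ 0.30285867, -0.60257631,  0.23034613]), 'tool_rot': array([-8.69559168e-04,  9.73004392e-01,  2.30784792e-01, -2.74996016e-04]), 'contact_force': array([0.39041135, 0.58985002, 0.38304616]), 'torque': array([-0.00930044, -0.00360991, -0.04664357]), 'grasp_force': 0.0, 'gripper_width': 0.9963002435834668}
top [ 4.77066718e-01 -1.08190782e-03  1.29275162e+00] [ 0.06356028  0.01080576 -0.9979195 ] 538.6086161245634 318.242011467235 244.1401322792184
side [0.31736471 0.56123371 0.76135313] [ 0.24801402 -0.60178152 -0.7591759 ] 495.06986853282694 317.9719868454398 231.89203391585315
```

View pics/top0.png

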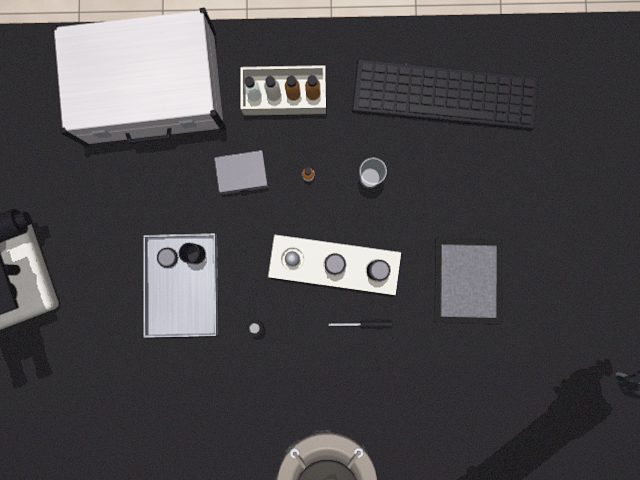

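View pics/side0.png

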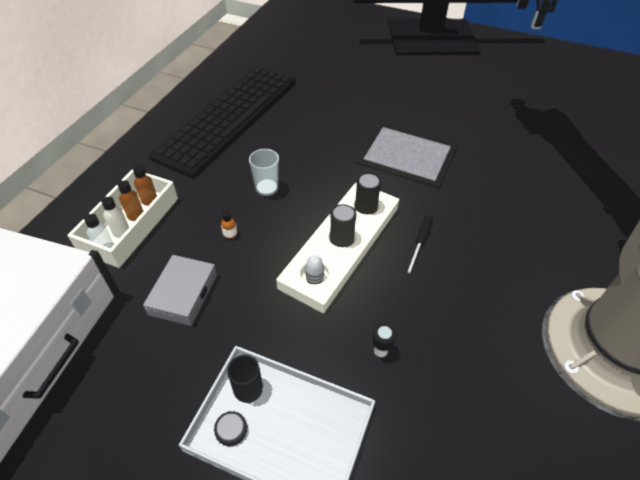

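The top view shows the tray on the left with its corners near (145,235) and (217,337). The objective is at (292,258), the pots at (335,264) and (379,270), and the mat at (469,281). In the side view the pot lids are at (343,213) and (369,181). Next I'll measure these precisely.

```bash
python3 - <<'E'
from h import *
T=read_camera("top");S=read_camera("side")
def blob(c,u,v,lo,hi,r=22):
    g=cv2.cvtColor(c["color"],cv2.COLOR_BGR2GRAY); m=cv2.inRange(g,lo,hi); k=np.zeros_like(m); cv2.rectangle(k,(u-r,v-r),(u+r,v+r),255,-1); m&=k
    m=cv2.morphologyEx(m,cv2.MORPH_OPEN,np.ones((3,3)))
    n,l,s,_=cv2.connectedComponentsWithStats(m); i=l[v,u]
    if i==0: print("miss",g[v,u]); return None
    cs=cv2.findContours((l==i).astype('uint8'),cv2.RETR_EXTERNAL,cv2.CHAIN_APPROX_NONE)[0]
    e=cv2.fitEllipse(max(cs,key=len)); print(np.round(e[0],1),np.round(e[1],1),s[i,4]); return e[0]
tp=[(335,264),(379,270)]; sp=[(343,213),(369,181)]
for a,b in zip(tp,sp):
    ga=cv2.cvtColor(T["color"],cv2.COLOR_BGR2GRAY)[a[1],a[0]];gb=cv2.cvtColor(S["color"],cv2.COLOR_BGR2GRAY)[b[1],b[0]]; print(ga,gb)
    p=blob(T,*a,int(ga)-30,int(ga)+30);q=blob(S,*b,int(gb)-30,int(gb)+30)
    if p and q: X=tri(T,p,S,q);print("tri",X,"plane",ray(T,*p,.097),ray(S,*q,.097))
def quad(c,lo,hi,box,z,name):
    g=cv2.cvtColor(c["color"],cv2.COLOR_BGR2GRAY); m=cv2.inRange(g,lo,hi); k=np.zeros_like(m); x0,y0,x1,y1=box; k[y0:y1,x0:x1]=255; m&=k
    m=cv2.morphologyEx(m,cv2.MORPH_CLOSE,np.ones((5,5)))
    cs=max(cv2.findContours(m,cv2.RETR_EXTERNAL,cv2.CHAIN_APPROX_SIMPLE)[0],key=cv2.contourArea)
    b=cv2.boxPoints(cv2.minAreaRect(cs)); W=np.array([ray(c,u,v,z) for u,v in b]); print(name,np.round(b).tolist(),"\n",W.round(4).tolist(),"ctr",W.mean(0),"sides",np.linalg.norm(W[1]-W[0]),np.linalg.norm(W[2]-W[1]))
quad(T,200,255,(255,222,415,305),.03,"rack")
quad(T,60,255,(130,222,232,350),.026,"tray")
quad(T,60,255,(430,235,510,330),.006,"mat")
E
```

```text
156 176
[334.8 263.6] [15.7 16.4] 224
[343.1 212.5] [13.4 18.8] 221
tri [ 0.50943684 -0.02418468  0.09964584] plane [ 0.50946235 -0.02424993  0.097     ] [ 0.51026004 -0.02650998  0.097     ]
157 173
[379.6 269.9] [15.4 16.3] 220
[368.6 180.5] [11.5 17.9] 183
tri [ 0.49406721 -0.12276829  0.09955336] plane [ 0.49387975 -0.1230881   0.097     ] [ 0.49501329 -0.12533566  0.097     ]
rack [[268.0, 277.0], [274.0, 235.0], [401.0, 252.0], [395.0, 294.0]] 
 [[0.483, 0.131, 0.03], [0.5815, 0.1162, 0.03], [0.5351, -0.1803, 0.03], [0.4372, -0.1641, 0.03]] ctr [ 0.50921315 -0.02429707  0.03      ] sides 0.09962781473364482 0.3000713043301345
tray [[143.0, 233.0], [217.0, 233.0], [217.0, 337.0], [143.0, 337.0]] 
 [[0.5909, 0.4274, 0.026], [0.588, 0.2517, 0.026], [0.3442, 0.2525, 0.026], [0.3466, 0.4261, 0.026]] ctr [0.46742699 0.33939524 0.026     ] sides 0.17571164913940954 0.24381680795134458
mat [[440.0, 244.0], [496.0, 244.0], [496.0, 317.0], [440.0, 317.0]] 
 [[0.5547, -0.2779, 0.006], [0.5525, -0.411, 0.006], [0.3797, -0.4048, 0.006], [0.3816, -0.2727, 0.006]] ctr [ 0.46710669 -0.3415957   0.006     ] sides 0.13319857673942265 0.17299135311696032
```

Call:
{"op": "jog_arm", "data": {"moves": [0,-1,0,0,0,1,1,0,-1,0,0,0,1,1,0,-1,0,0,0,1,1,0,-1,0,0,0,1,1,0,-1,0,0,0,1,1,0,-1,0,0,0,1,1,0,-1,0,0,0,1,1,0,-1,0,0,0,1,1]}}

```text
t: 0.87
eef_pos: [0.2679, -0.448, 0.2312]
tool_rot: [-0.0, 0.999, -0.048, -0.0]
contact_force: [-0.6, -0.6, 0.7]
gripper_width: 1.003
grasp_force: 0.0
```

```bash
cat >> h.py <<'E'
from scipy.spatial.transform import Rotation
def st():
    o=get_obs(); q=o["tool_rot"]; R=Rotation.from_quat([q[1],q[2],q[3],q[0]]).as_matrix(); return o,R
def to(x,y,z,h=-8.9):
    o,R=st(); hd=np.degrees(np.arctan2(R[1,0],R[0,0])); c,s=np.cos(np.radians(h)),np.sin(np.radians(h))
    Rt=np.array([[c,s,0],[s,-c,0],[0,0,-1.]]); d=np.array([x,y,z])-o["eef_pos"]
    print("t",o["t"],"pos",o["eef_pos"].round(4),"hd",hd.round(2),"rows xyz",(Rt.T@d/.02).round(2),"rotvec(4deg)",(np.degrees(Rotation.from_matrix(R.T@Rt).as_rotvec())/4).round(2),"w",round(o["gripper_width"],3),"gf",o["grasp_force"],"F",o["contact_force"].round(2),"q",o["q"].round(2))
E
python3 - <<'E'
from h import *
to(.4942,-.1235,.18)
T=read_camera("top");S=read_camera("side")
# heights of the mat face and the tray rim/floor from two views
def quad(c,lo,hi,box):
    g=cv2.cvtColor(c["color"],cv2.COLOR_BGR2GRAY); m=cv2.inRange(g,lo,hi); k=np.zeros_like(m); x0,y0,x1,y1=box; k[y0:y1,x0:x1]=255
    m=cv2.morphologyEx(m&k,cv2.MORPH_CLOSE,np.ones((5,5)))
    cs=cv2.convexHull(max(cv2.findContours(m,cv2.RETR_EXTERNAL,cv2.CHAIN_APPROX_NONE)[0],key=cv2.contourArea))
    for e in range(4,40):
        a=cv2.approxPolyDP(cs,e,True)
        if len(a)<=4: break
    return a.reshape(-1,2)
a=quad(T,60,255,(430,235,510,330));b=quad(S,55,255,(355,122,450,185));print(a.tolist(),b.tolist())
for p in a:
    w=ray(T,*p,.006); e=proj(S,w); j=np.argmin(np.linalg.norm(b-e,axis=1)); print(p,w.round(4),tri(T,p,S,b[j]).round(4))
a=quad(T,60,255,(130,222,232,350));print("tray",a.tolist(),[ray(T,*p,.026).round(4).tolist() for p in a])
b=quad(S,90,255,(175,340,390,480));print(b.tolist())
for p in a:
    w=ray(T,*p,.026); e=proj(S,w); j=np.argmin(np.linalg.norm(b-e,axis=1)); print(p,e.round(),b[j],tri(T,p,S,b[j]).round(4))
E
```

```text
t 0.8667 pos [ 0.2679 -0.448   0.2312] hd -5.55 rows xyz [  8.67 -17.78   2.56] rotvec(4deg) [-0.    0.    0.84] w 1.003 gf 0.0 F [-0.61 -0.58  0.67] q [ 0.83  0.22  0.09  1.92 -0.02  0.99 -0.73]
[[441, 244], [496, 246], [496, 317], [441, 316]] [[380, 127], [449, 145], [435, 181], [364, 160]]
[441 244] [ 0.5546 -0.2802  0.006 ] [ 0.5534 -0.2809  0.0045]
[496 246] [ 0.5478 -0.4109  0.006 ] [ 0.5511 -0.4095  0.0077]
[496 317] [ 0.3797 -0.4048  0.006 ] [ 0.3815 -0.4027  0.012 ]
[441 316] [ 0.3839 -0.2752  0.006 ] [ 0.3839 -0.275   0.0065]
tray [[216, 234], [217, 334], [143, 337], [143, 235]] [[0.5857, 0.254, 0.026], [0.3511, 0.2525, 0.026], [0.3466, 0.4261, 0.026], [0.5861, 0.4273, 0.026]]
[[235, 345], [375, 401], [349, 479], [181, 449]]
[216 234] [237. 344.] [235 345] [0.587  0.2549 0.0244]
[217 334] [373. 398.] [375 401] [0.3491 0.2533 0.0201]
[143 337] [334. 519.] [349 479] [0.3492 0.3963 0.1095]
[143 235] [177. 446.] [181 449] [0.5844 0.4286 0.0187]
```

Call:
{"op": "jog_arm", "data": {"moves": [0.5,-1,0,0,0,0.84,1,0.5,-1,0,0,0,0,1,0.5,-1,0,0,0,0,1,0.5,-1,0,0,0,0,1,0.5,-1,0,0,0,0,1,0.5,-1,0,0,0,0,1,0.5,-1,0,0,0,0,1,0.5,-1,0,0,0,0,1]}}

```text
t: 1.63
eef_pos: [0.3713, -0.3019, 0.2314]
tool_rot: [0.0, 0.997, -0.075, 0.0]
contact_force: [0.2, -0.8, 0.8]
gripper_width: 1.001
grasp_force: 0.0
```

Call:
{"op": "jog_arm", "data": {"moves": [0.5,-1,0,0,0,0,1,0.5,-1,0,0,0,0,1,0.5,-1,0,0,0,0,1,0.5,-1,0,0,0,0,1,0.5,-1,0,0,0,0,1,0.5,-1,0,0,0,0,1,0.5,-1,0,0,0,0,1,0.5,-1,0,0,0,0,1]}}

```text
t: 2.3
eef_pos: [0.4748, -0.1557, 0.2313]
tool_rot: [0.0, 0.997, -0.075, 0.0]
contact_force: [0.2, -0.8, -0.3]
gripper_width: 1.002
grasp_force: 0.0
```

Call:
{"op": "jog_arm", "data": {"moves": [0.5,-1,0,0,0,0,1,0.2,-0.8,0,0,0,0,1,0,0,1,0,0,0,1,0,0,1,0,0,0,1,0,0,0,0,0,0,1,0,0,0,0,0,0,1,0,0,0,0,0,0,1,0,0,0,0,0,0,1]}}

```text
t: 2.97
eef_pos: [0.4939, -0.1231, 0.1925]
tool_rot: [0.0, 0.997, -0.076, 0.001]
contact_force: [0.2, 0.2, 0.7]
gripper_width: 1.002
grasp_force: 0.0
```

```bash
python3 - <<'E'
from h import *
to(.4942,-.1235,.048)
T=read_camera("top");S=read_camera("side")
cv2.imwrite("pics/p1.png",np.hstack([cv2.resize(T["color"][180:340,280:480],(400,320)),cv2.resize(S["color"][80:260,280:480],(400,320))]))
E
```

```text
t 2.9667 pos [ 0.4939 -0.1231  0.1925] hd -8.7 rows xyz [0.02 0.02 7.23] rotvec(4deg) [ 0.   -0.03  0.05] w 1.002 gf 0.0 F [0.24 0.21 0.72] q [ 0.28  0.26 -0.18  1.98  0.06  0.91 -1.66]
```

View pics/p1.png

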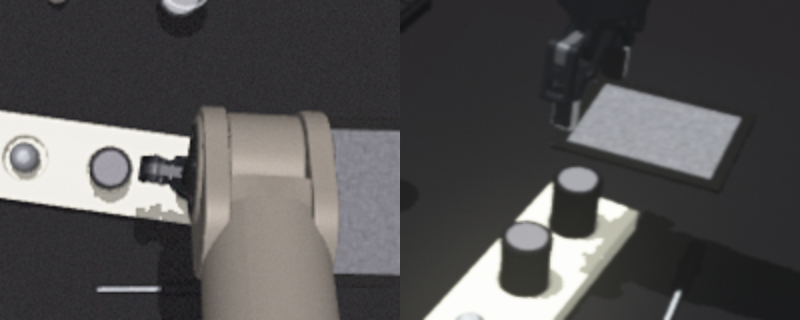

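The crop shows the gripper over the outer pot, with one finger in the gap between the two pots. I'll descend and grip.

Call:
{"op": "jog_arm", "data": {"moves": [0,0,0.9,0,0,0,1,0,0,0.9,0,0,0,1,0,0,0.9,0,0,0,1,0,0,0.9,0,0,0,1,0,0,0.9,0,0,0,1,0,0,0.9,0,0,0,1,0,0,0.9,0,0,0,1,0,0,0.9,0,0,0,1]}}

```text
t: 3.73
eef_pos: [0.4938, -0.1228, 0.0472]
tool_rot: [0.0, 0.997, -0.076, 0.001]
contact_force: [0.2, 0.1, 0.2]
gripper_width: 0.998
grasp_force: 0.0
```

Call:
{"op": "jog_arm", "data": {"moves": [0,0,0,0,0,0,0,0,0,0,0,0,0,0,0,0,0,0,0,0,0,0,0,0,0,0,0,0,0,0,0,0,0,0,0,0,0,0,0,0,0,0,0,0,0,0,0,0,0,0,0,0,0,0,0,0], "grip_force": 40}}

```text
t: 4.4
eef_pos: [0.4943, -0.123, 0.0487]
tool_rot: [0.0, 0.997, -0.076, 0.001]
contact_force: [-1.3, -0.4, 7.8]
gripper_width: 0.556
grasp_force: 41.7
```

Call:
{"op": "jog_arm", "data": {"moves": [0,0,-0.5,0,0,0,0,0,0,-0.8,0,0,0,0,0,0,-1,0,0,0,0,0,0,-1,0,0,0,0,0,0,-0.7,0,0,0,0,0,0,-0.3,0,0,0,0,0,0,0,0,0,0,0,0,0,0,0,0,0,0]}}

```text
t: 5.07
eef_pos: [0.4929, -0.1226, 0.1334]
tool_rot: [0.0, 0.997, -0.076, 0.0]
contact_force: [-0.5, -0.0, -0.8]
gripper_width: 0.564
grasp_force: 41.6
```

Call:
{"op": "jog_arm", "data": {"moves": [0,0,0,0,0,0,0,0,0,0,0,0,0,0,0,0,0,0,0,0,0,0,0,0,0,0,0,0,0,0,0,0,0,0,0,0,0,0,0,0,0,0,0,0,0,0,0,0,0,0,0,0,0,0,0,0]}}

```text
t: 5.73
eef_pos: [0.4931, -0.1226, 0.1333]
tool_rot: [-0.0, 0.997, -0.076, -0.0]
contact_force: [0.3, -0.4, -0.9]
gripper_width: 0.559
grasp_force: 41.6
```

```bash
python3 - <<'E'
from h import *
F=[]
for i in range(6):
    o=get_obs(); F.append(np.r_[o["contact_force"],o["torque"],o["joint_torque"][[1,3]]])
    c=read_camera("side")
print(np.mean(F,0).round(2),np.std(F,0).round(2)); to(.4942,-.1235,.048)
cv2.imwrite("pics/p2.png",c["color"][0:300,200:600])
E
```

```text
[ 9.000e-02 -2.000e-01 -7.600e-01  2.000e-02  2.000e-02 -2.000e-02
 -4.505e+01 -2.226e+01] [0.37 0.27 0.35 0.01 0.02 0.02 0.01 0.01]
t 6.0333 pos [ 0.4931 -0.1226  0.1333] hd -8.67 rows xyz [0.06 0.04 4.27] rotvec(4deg) [ 0.   -0.    0.06] w 0.563 gf 41.63973402231932 F [-0.47  0.13 -1.7 ] q [ 0.27  0.34 -0.18  2.03  0.08  0.78 -1.68]
```

View pics/p2.png

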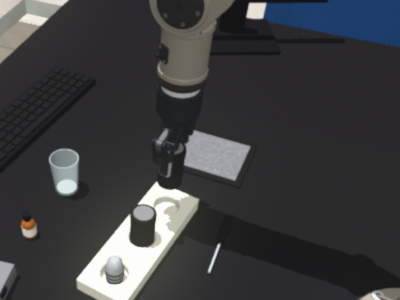

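The picture shows the outer pot hanging upright and clear of the rack. Its weight reads about 1.1 N (roughly 0.1 kg), so it seems to be the empty one. The task says to lift both in turn, so I'll set this one back in its seat and feel the other.

Call:
{"op": "jog_arm", "data": {"moves": [0,0,1,0,0,0,0,0,0,1,0,0,0,0,0,0,0.8,0,0,0,0,0,0,0.6,0,0,0,0,0,0,0.5,0,0,0,0,0,0,0.35,0,0,0,0,0,0,0,0,0,0,0,0,0,0,0,0,0,0]}}

```text
t: 6.7
eef_pos: [0.4935, -0.1226, 0.0484]
tool_rot: [0.0, 0.997, -0.076, 0.0]
contact_force: [-0.2, -0.2, -0.3]
gripper_width: 0.556
grasp_force: 42.3
```

Call:
{"op": "jog_arm", "data": {"moves": [0,0,0,0,0,0,0.7,0,0,0,0,0,0,1,0,0,0,0,0,0,1,0,0,0,0,0,0,1,0,0,0,0,0,0,1,0,0,0,0,0,0,1,0,0,0,0,0,0,1,0,0,0,0,0,0,1]}}

```text
t: 7.37
eef_pos: [0.4931, -0.1226, 0.0483]
tool_rot: [0.0, 0.997, -0.076, 0.0]
contact_force: [0.2, -0.9, 0.2]
gripper_width: 1.002
grasp_force: 0.0
```

Call:
{"op": "jog_arm", "data": {"moves": [0,0,-0.5,0,0,0,1,0,0,-1,0,0,0,1,0,0,-1,0,0,0,1,0,0,-1,0,0,0,1,0,0,-1,0,0,0,1,0,0,-1,0,0,0,1,0,0,0,0,0,0,1,0,0,0,0,0,0,1]}}

```text
t: 8.03
eef_pos: [0.4939, -0.1227, 0.16]
tool_rot: [0.0, 0.997, -0.076, 0.002]
contact_force: [-0.2, 0.2, 0.1]
gripper_width: 1.0
grasp_force: 0.0
```

```bash
python3 - <<'E'
from h import *
to(.5094,-.0245,.150)
F=[]
for i in range(6):
    F.append(get_obs()["contact_force"]); c=read_camera("side")
print(np.mean(F,0))
cv2.imwrite("pics/p3.png",c["color"][60:320,220:560])
E
```

```text
t 8.0333 pos [ 0.4939 -0.1227  0.16  ] hd -8.68 rows xyz [ 0.   -4.97  0.5 ] rotvec(4deg) [ 0.   -0.05  0.06] w 1.0 gf 0.0 F [-0.2   0.17  0.08] q [ 0.28  0.3  -0.18  2.01  0.07  0.83 -1.67]
[ 0.14554353 -0.14961044  0.08579383]
```

View pics/p3.png

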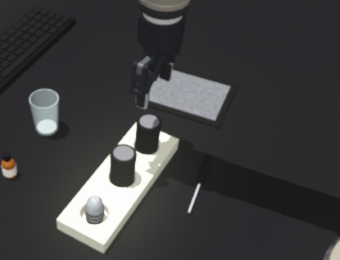

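The outer pot is back upright in its seat, with its lid at about (148,121) in the crop. Now the other pot.

Call:
{"op": "jog_arm", "data": {"moves": [0,-1,0,0,0,0,1,0,-1,0,0,0,0,1,0,-1,0,0,0,0,1,0,-1,0,0,0,0,1,0,-0.97,0,0,0,0,1,0,0,0,0,0,0,1,0,0,0,0,0,0,1,0,0,0,0,0,0,1]}}

```text
t: 9.0
eef_pos: [0.5077, -0.0251, 0.1579]
tool_rot: [0.0, 0.997, -0.076, -0.001]
contact_force: [-0.2, -0.6, 0.3]
gripper_width: 0.998
grasp_force: 0.0
```

Call:
{"op": "jog_arm", "data": {"moves": [0,0,0.8,0,0,0,1,0,0,0.8,0,0,0,1,0,0,0.8,0,0,0,1,0,0,0.8,0,0,0,1,0,0,0.8,0,0,0,1,0,0,0.8,0,0,0,1,0,0,0.8,0,0,0,1,0,0,0,0,0,0,1]}}

```text
t: 9.67
eef_pos: [0.5057, -0.0259, 0.0436]
tool_rot: [0.001, 0.997, -0.077, -0.003]
contact_force: [0.1, 0.8, 0.3]
gripper_width: 1.0
grasp_force: 0.0
```

Call:
{"op": "jog_arm", "data": {"moves": [0,0,0,0,0,0,0,0,0,0,0,0,0,0,0,0,0,0,0,0,0,0,0,0,0,0,0,0,0,0,0,0,0,0,0,0,0,0,0,0,0,0,0,0,0,0,0,0,0,0,0,0,0,0,0,0], "grip_force": 40}}

```text
t: 10.33
eef_pos: [0.5089, -0.0249, 0.0476]
tool_rot: [0.0, 0.997, -0.076, 0.001]
contact_force: [-1.5, -1.9, 6.1]
gripper_width: 0.56
grasp_force: 41.1
```

Call:
{"op": "jog_arm", "data": {"moves": [0,0,-0.5,0,0,0,0,0,0,-0.8,0,0,0,0,0,0,-1,0,0,0,0,0,0,-1,0,0,0,0,0,0,-0.7,0,0,0,0,0,0,-0.3,0,0,0,0,0,0,0,0,0,0,0,0,0,0,0,0,0,0]}}

```text
t: 11.0
eef_pos: [0.5076, -0.0243, 0.1321]
tool_rot: [0.0, 0.997, -0.076, -0.0]
contact_force: [-0.2, -0.2, -4.8]
gripper_width: 0.561
grasp_force: 42.6
```

Call:
{"op": "jog_arm", "data": {"moves": [0,0,0,0,0,0,0,0,0,0,0,0,0,0,0,0,0,0,0,0,0,0,0,0,0,0,0,0,0,0,0,0,0,0,0,0,0,0,0,0,0,0,0,0,0,0,0,0,0,0,0,0,0,0,0,0]}}

```text
t: 11.67
eef_pos: [0.5081, -0.0243, 0.1323]
tool_rot: [-0.0, 0.997, -0.076, -0.0]
contact_force: [-0.2, 1.2, -3.7]
gripper_width: 0.561
grasp_force: 42.6
```

```bash
python3 - <<'E'
from h import *
to(.5094,-.0245,.048)
F=[]
for i in range(6):
    F.append(get_obs()["contact_force"]); c=read_camera("top")
print(np.mean(F,0))
E
```

```text
t 11.6667 pos [ 0.5081 -0.0243  0.1323] hd -8.67 rows xyz [0.07 0.   4.21] rotvec(4deg) [-0.    0.    0.06] w 0.561 gf 42.56815927103162 F [-0.22  1.18 -3.69] q [ 0.11  0.34 -0.23  2.03  0.11  0.78 -1.9 ]
[ 0.25999995  0.18489155 -4.2395464 ]
```

The second pot weighs about 4.3 N, so it's the full one. I'll set it back and fetch the empty outer pot.

Call:
{"op": "jog_arm", "data": {"moves": [0,0,1,0,0,0,0,0,0,1,0,0,0,0,0,0,0.8,0,0,0,0,0,0,0.6,0,0,0,0,0,0,0.5,0,0,0,0,0,0,0.35,0,0,0,0,0,0,0,0,0,0,0,0,0,0,0,0,0,0]}}

```text
t: 12.63
eef_pos: [0.5086, -0.0243, 0.0475]
tool_rot: [-0.0, 0.997, -0.076, 0.0]
contact_force: [0.5, -0.2, -4.2]
gripper_width: 0.558
grasp_force: 44.5
```

Call:
{"op": "jog_arm", "data": {"moves": [0,0,0,0,0,0,0.7,0,0,0,0,0,0,1,0,0,0,0,0,0,1,0,0,0,0,0,0,1,0,0,0,0,0,0,1,0,0,0,0,0,0,1,0,0,0,0,0,0,1,0,0,0,0,0,0,1]}}

```text
t: 13.3
eef_pos: [0.5081, -0.0243, 0.0473]
tool_rot: [0.0, 0.997, -0.076, 0.0]
contact_force: [1.0, 0.2, -0.4]
gripper_width: 1.003
grasp_force: 0.0
```

Call:
{"op": "jog_arm", "data": {"moves": [0,0,-0.5,0,0,0,1,0,0,-1,0,0,0,1,0,0,-1,0,0,0,1,0,0,-1,0,0,0,1,0,0,-1,0,0,0,1,0,0,-1,0,0,0,1,0,0,0,0,0,0,1,0,0,0,0,0,0,1]}}

```text
t: 13.97
eef_pos: [0.5089, -0.0243, 0.1589]
tool_rot: [-0.0, 0.997, -0.076, 0.002]
contact_force: [-0.5, -0.3, -0.9]
gripper_width: 1.001
grasp_force: 0.0
```

Call:
{"op": "jog_arm", "data": {"moves": [0,1,0,0,0,0,1,0,1,0,0,0,0,1,0,1,0,0,0,0,1,0,1,0,0,0,0,1,0,0.97,0,0,0,0,1,0,0,0,0,0,0,1,0,0,0,0,0,0,1,0,0,0,0,0,0,1]}}

```text
t: 14.63
eef_pos: [0.4927, -0.1218, 0.1568]
tool_rot: [-0.0, 0.997, -0.075, -0.001]
contact_force: [-0.1, 0.7, -0.0]
gripper_width: 0.997
grasp_force: 0.0
```

```bash
python3 - <<'E'
from h import *
to(.4942,-.1235,.048)
c=read_camera("side");cv2.imwrite("pics/p4.png",c["color"][60:320,220:560])
E
```

```text
t 14.6333 pos [ 0.4927 -0.1218  0.1568] hd -8.65 rows xyz [0.09 0.07 5.44] rotvec(4deg) [-0.01  0.02  0.06] w 0.997 gf 0.0 F [-0.15  0.66 -0.  ] q [ 0.28  0.3  -0.19  2.01  0.08  0.83 -1.67]
```

View pics/p4.png

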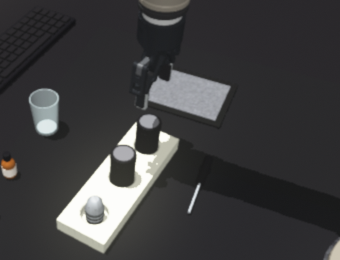

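Both pots stand upright in their seats again. I'll grip the outer (empty) pot and raise it to carrying height.

Call:
{"op": "jog_arm", "data": {"moves": [0.05,0.05,0.8,0,0,0,1,0,0,0.8,0,0,0,1,0,0,0.8,0,0,0,1,0,0,0.8,0,0,0,1,0,0,0.8,0,0,0,1,0,0,0.8,0,0,0,1,0,0,0.6,0,0,0,1,0,0,0,0,0,0,1]}}

```text
t: 15.35
eef_pos: [0.4924, -0.122, 0.0471]
tool_rot: [-0.001, 0.997, -0.074, -0.002]
contact_force: [-0.2, 0.4, 0.2]
gripper_width: 1.001
grasp_force: 0.0
```

Call:
{"op": "jog_arm", "data": {"moves": [0,0,0,0,0,0,0,0,0,0,0,0,0,0,0,0,0,0,0,0,0,0,0,0,0,0,0,0,0,0,0,0,0,0,0,0,0,0,0,0,0,0,0,0,0,0,0,0,0,0,0,0,0,0,0,0], "grip_force": 40}}

```text
t: 16.02
eef_pos: [0.4948, -0.1235, 0.0505]
tool_rot: [-0.0, 0.997, -0.076, 0.001]
contact_force: [-0.4, 1.5, 6.3]
gripper_width: 0.558
grasp_force: 41.1
```

Call:
{"op": "jog_arm", "data": {"moves": [0,0,-0.5,0,0,0,0,0,0,-0.8,0,0,0,0,0,0,-1,0,0,0,0,0,0,-1,0,0,0,0,0,0,-1,0,0,0,0,0,0,-1,0,0,0,0,0,0,-1,0,0,0,0,0,0,-1,0,0,0,0]}}

```text
t: 16.68
eef_pos: [0.4936, -0.1238, 0.1971]
tool_rot: [0.0, 0.997, -0.076, 0.0]
contact_force: [0.8, 0.3, -1.6]
gripper_width: 0.559
grasp_force: 41.7
```

Call:
{"op": "jog_arm", "data": {"moves": [0,0,-1,0,0,0,0,0,0,-0.8,0,0,0,0,0,0,-0.4,0,0,0,0,0,0,0,0,0,0,0,0,0,0,0,0,0,0,0,0,0,0,0,0,0,0,0,0,0,0,0,0,0,0,0,0,0,0,0]}}

```text
t: 17.35
eef_pos: [0.4933, -0.1236, 0.2383]
tool_rot: [-0.0, 0.997, -0.076, -0.001]
contact_force: [-0.3, 0.4, -0.9]
gripper_width: 0.555
grasp_force: 41.7
```

```bash
python3 - <<'E'
from h import *
to(.422,.340,.24,-8.7)
E
```

```text
t 17.35 pos [ 0.4933 -0.1236  0.2383] hd -8.67 rows xyz [ -7.03 -22.37  -0.09] rotvec(4deg) [-0.    0.03  0.01] w 0.555 gf 41.693469435267616 F [-0.26  0.42 -0.87] q [ 0.29  0.21 -0.19  1.93  0.05  1.01 -1.64]
```

Call:
{"op": "jog_arm", "data": {"moves": [-0.29,-0.93,0,0,0,0,0,-0.29,-0.93,0,0,0,0,0,-0.29,-0.93,0,0,0,0,0,-0.29,-0.93,0,0,0,0,0,-0.29,-0.93,0,0,0,0,0,-0.29,-0.93,0,0,0,0,0,-0.29,-0.93,0,0,0,0,0,-0.29,-0.93,0,0,0,0,0]}}

```text
t: 18.02
eef_pos: [0.47, 0.0312, 0.2387]
tool_rot: [0.0, 0.997, -0.076, -0.001]
contact_force: [0.7, 0.5, -1.1]
gripper_width: 0.554
grasp_force: 41.7
```

Call:
{"op": "jog_arm", "data": {"moves": [-0.29,-0.93,0,0,0,0,0,-0.29,-0.93,0,0,0,0,0,-0.29,-0.93,0,0,0,0,0,-0.29,-0.93,0,0,0,0,0,-0.29,-0.93,0,0,0,0,0,-0.29,-0.93,0,0,0,0,0,-0.29,-0.93,0,0,0,0,0,-0.29,-0.93,0,0,0,0,0]}}

```text
t: 18.68
eef_pos: [0.4466, 0.1853, 0.2387]
tool_rot: [0.0, 0.997, -0.076, -0.0]
contact_force: [0.5, 0.3, -1.2]
gripper_width: 0.562
grasp_force: 41.7
```

Call:
{"op": "jog_arm", "data": {"moves": [-0.29,-0.93,0,0,0,0,0,-0.29,-0.93,0,0,0,0,0,-0.29,-0.93,0,0,0,0,0,-0.29,-0.93,0,0,0,0,0,-0.29,-0.93,0,0,0,0,0,-0.29,-0.93,0,0,0,0,0,-0.29,-0.93,0,0,0,0,0,-0.29,-0.93,0,0,0,0,0]}}

```text
t: 19.35
eef_pos: [0.4232, 0.3392, 0.2386]
tool_rot: [0.0, 0.997, -0.076, -0.0]
contact_force: [0.3, -0.0, 0.3]
gripper_width: 0.558
grasp_force: 41.7
```

Call:
{"op": "jog_arm", "data": {"moves": [0,0,0,0,0,0,0,0,0,0.5,0,0,0,0,0,0,1,0,0,0,0,0,0,1,0,0,0,0,0,0,1,0,0,0,0,0,0,0.5,0,0,0,0,0,0,0,0,0,0,0,0,0,0,0,0,0,0]}}

```text
t: 20.02
eef_pos: [0.4237, 0.3377, 0.1588]
tool_rot: [0.001, 0.997, -0.076, -0.0]
contact_force: [-0.4, 0.6, 0.5]
gripper_width: 0.56
grasp_force: 41.7
```

```bash
python3 - <<'E'
from h import *
to(.422,.340,.042,-8.7)
c=read_camera("side");d=read_camera("top");cv2.imwrite("pics/p5.png",np.hstack([c["color"][200:480,120:480],d["color"][160:440,100:400]]))
E
```

```text
t 20.0167 pos [0.4237 0.3377 0.1588] hd -8.71 rows xyz [-0.1  -0.1   5.84] rotvec(4deg) [ 0.02  0.01 -0.  ] w 0.56 gf 41.70083652046742 F [-0.45  0.56  0.53] q [-0.4   0.39 -0.48  1.92  0.23  0.89 -2.72]
```

View pics/p5.png

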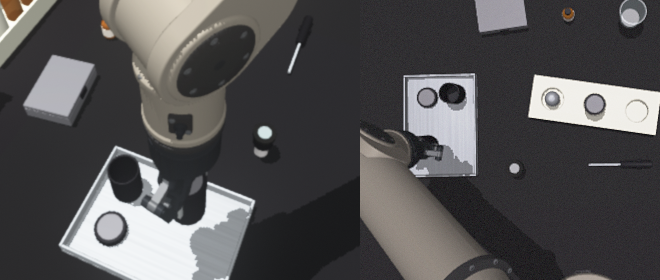

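The pot hangs over the free half of the tray, clear of the open pot and the lid. I'll lower it slowly.

Call:
{"op": "jog_arm", "data": {"moves": [-0.1,-0.1,1,0,0,0,0,0,0,1,0,0,0,0,0,0,1,0,0,0,0,0,0,1,0,0,0,0,0,0,0.8,0,0,0,0,0,0,0.5,0,0,0,0,0,0,0,0,0,0,0,0,0,0,0,0,0,0]}}

```text
t: 20.78
eef_pos: [0.4223, 0.3412, 0.0539]
tool_rot: [-0.0, 0.997, -0.076, 0.0]
contact_force: [-0.9, 0.0, -0.3]
gripper_width: 0.558
grasp_force: 41.7
```

Call:
{"op": "jog_arm", "data": {"moves": [0,0,0.1,0,0,0,0,0,0,0.1,0,0,0,0,0,0,0.1,0,0,0,0,0,0,0.1,0,0,0,0,0,0,0.1,0,0,0,0,0,0,0.05,0,0,0,0,0,0,0,0,0,0,0,0,0,0,0,0,0,0]}}

```text
t: 21.45
eef_pos: [0.422, 0.3408, 0.0425]
tool_rot: [0.0, 0.997, -0.076, 0.0]
contact_force: [-0.9, -1.4, 3.5]
gripper_width: 0.559
grasp_force: 41.9
```

```bash
python3 - <<'E'
from h import *
to(.422,.340,.042,-8.7)
F=[]
for i in range(6):
    F.append(get_obs()["contact_force"]); c=read_camera("top")
print(np.mean(F,0))
E
```

```text
t 21.45 pos [0.422  0.3408 0.0425] hd -8.67 rows xyz [0.01 0.04 0.02] rotvec(4deg) [ 0.   -0.    0.01] w 0.559 gf 41.88380067818798 F [-0.91 -1.39  3.48] q [-0.47  0.55 -0.41  1.99  0.35  0.66 -2.83]
[-0.93386024 -1.00352072  4.21534765]
```

It's touching the tray floor at about 5 N, so I'll release and rise.

Call:
{"op": "jog_arm", "data": {"moves": [0,0,0,0,0,0,0.65,0,0,0,0,0,0,0.75,0,0,0,0,0,0,0.85,0,0,0,0,0,0,0.9,0,0,0,0,0,0,0.9,0,0,0,0,0,0,0.9,0,0,-0.3,0,0,0,0.9,0,0,-0.7,0,0,0,0.9]}}

```text
t: 22.42
eef_pos: [0.421, 0.3399, 0.0613]
tool_rot: [0.001, 0.997, -0.076, -0.001]
contact_force: [-0.2, -0.3, -0.3]
gripper_width: 0.897
grasp_force: 0.0
```

Call:
{"op": "jog_arm", "data": {"moves": [0,0,-1,0,0,0,0.9,0,0,-1,0,0,0,0.9,0,0,-1,0,0,0,0.9,0,0,-1,0,0,0,0.9,0,0,-1,0,0,0,1,0,0,-1,0,0,0,1,0,0,-1,0,0,0,1,0,0,-1,0,0,0,1]}}

```text
t: 23.08
eef_pos: [0.4217, 0.3408, 0.2238]
tool_rot: [-0.0, 0.997, -0.075, 0.0]
contact_force: [0.2, 1.2, -0.1]
gripper_width: 0.996
grasp_force: 0.0
```

```bash
python3 - <<'E'
from h import *
to(.5094,-.0245,.2,-8.7)
E
```

```text
t 23.0833 pos [0.4217 0.3408 0.2238] hd -8.66 rows xyz [ 7.1  17.39  1.19] rotvec(4deg) [-0.   -0.    0.01] w 0.996 gf 0.0 F [ 0.18  1.17 -0.07] q [-0.38  0.31 -0.5   1.86  0.17  1.02 -2.68]
```

Call:
{"op": "jog_arm", "data": {"moves": [0.42,1,0,0,0,0,1,0.42,1,0,0,0,0,1,0.42,1,0,0,0,0,1,0.42,1,0,0,0,0,1,0.42,1,0,0,0,0,1,0.42,1,0,0,0,0,1,0.42,1,0,0,0,0,1,0.42,1,0,0,0,0,1]}}

```text
t: 23.75
eef_pos: [0.4642, 0.1715, 0.2228]
tool_rot: [-0.0, 0.997, -0.075, 0.0]
contact_force: [-0.2, 0.2, -0.6]
gripper_width: 1.002
grasp_force: 0.0
```

Call:
{"op": "jog_arm", "data": {"moves": [0.42,1,0,0,0,0,1,0.42,1,0,0,0,0,1,0.42,1,0,0,0,0,1,0.42,1,0,0,0,0,1,0.42,1,0,0,0,0,1,0.42,1,0,0,0,0,1,0.42,1,0,0,0,0,1,0.42,1,0,0,0,0,1]}}

```text
t: 24.42
eef_pos: [0.5066, 0.0033, 0.2228]
tool_rot: [-0.0, 0.997, -0.076, 0.0]
contact_force: [0.2, -0.2, 0.0]
gripper_width: 1.002
grasp_force: 0.0
```

Call:
{"op": "jog_arm", "data": {"moves": [0.3,0.9,0,0,0,0,1,0.1,0.5,0,0,0,0,1,0,0,0.6,0,0,0,1,0,0,1,0,0,0,1,0,0,1,0,0,0,1,0,0,0.6,0,0,0,1,0,0,0,0,0,0,1,0,0,0,0,0,0,1]}}

```text
t: 25.08
eef_pos: [0.5098, -0.0241, 0.1583]
tool_rot: [-0.0, 0.997, -0.075, -0.001]
contact_force: [-0.6, 0.1, 0.1]
gripper_width: 0.998
grasp_force: 0.0
```

```bash
python3 - <<'E'
from h import *
to(.5094,-.0245,.048,-8.7)
c=read_camera("side");d=read_camera("top");cv2.imwrite("pics/p6.png",np.hstack([c["color"][100:480,160:480],d["color"][60:440,100:420]]))
E
```

```text
t 25.0833 pos [ 0.5098 -0.0241  0.1583] hd -8.63 rows xyz [-0.02  0.02  5.52] rotvec(4deg) [-0.    0.02  0.02] w 0.998 gf 0.0 F [-0.63  0.12  0.12] q [ 0.17  0.31 -0.29  2.    0.12  0.84 -1.91]
```

View pics/p6.png

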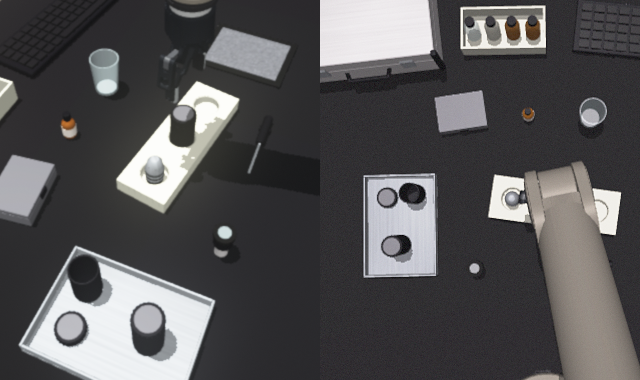

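The empty pot stands upright in the tray's free half. Next I'll grip the full one.

Call:
{"op": "jog_arm", "data": {"moves": [0,0,0.8,0,0,0,1,0,0,0.8,0,0,0,1,0,0,0.8,0,0,0,1,0,0,0.8,0,0,0,1,0,0,0.8,0,0,0,1,0,0,0.8,0,0,0,1,0,0,0.7,0,0,0,1,0,0,0,0,0,0,1]}}

```text
t: 25.85
eef_pos: [0.5095, -0.0246, 0.0472]
tool_rot: [0.0, 0.997, -0.076, -0.001]
contact_force: [0.3, 0.8, 0.6]
gripper_width: 1.006
grasp_force: 0.0
```

Call:
{"op": "jog_arm", "data": {"moves": [0,0,0,0,0,0,0,0,0,0,0,0,0,0,0,0,0,0,0,0,0,0,0,0,0,0,0,0,0,0,0,0,0,0,0,0,0,0,0,0,0,0,0,0,0,0,0,0,0,0,0,0,0,0,0,0], "grip_force": 45}}

```text
t: 26.52
eef_pos: [0.5114, -0.0246, 0.0499]
tool_rot: [-0.0, 0.997, -0.076, 0.001]
contact_force: [-1.5, 0.5, 5.5]
gripper_width: 0.561
grasp_force: 45.6
```

Call:
{"op": "jog_arm", "data": {"moves": [0,0,-0.5,0,0,0,0,0,0,-0.8,0,0,0,0,0,0,-1,0,0,0,0,0,0,-1,0,0,0,0,0,0,-1,0,0,0,0,0,0,-0.8,0,0,0,0,0,0,-0.5,0,0,0,0,0,0,0,0,0,0,0]}}

```text
t: 27.18
eef_pos: [0.5114, -0.0246, 0.1628]
tool_rot: [-0.0, 0.997, -0.076, 0.002]
contact_force: [0.7, 0.2, -4.8]
gripper_width: 0.556
grasp_force: 47.7
```

```bash
python3 - <<'E'
from h import *
to(.467,-.3415,.1615,-8.7)
E
```

```text
t 27.1833 pos [ 0.5114 -0.0246  0.1628] hd -8.68 rows xyz [ 0.2  16.    0.07] rotvec(4deg) [-0.01 -0.06  0.  ] w 0.556 gf 47.71680157631636 F [ 0.71  0.22 -4.77] q [ 0.18  0.31 -0.3   2.    0.12  0.85 -1.91]
```

Call:
{"op": "jog_arm", "data": {"moves": [0,0.4,0,0,0,0,0,0,0.7,0,0,0,0,0,0,0.9,0,0,0,0,0,0,0.9,0,0,0,0,0,0,0.9,0,0,0,0,0,0,0.9,0,0,0,0,0,0,0.9,0,0,0,0,0,0,0.9,0,0,0,0,0]}}

```text
t: 27.85
eef_pos: [0.4889, -0.1545, 0.1587]
tool_rot: [-0.0, 0.997, -0.076, -0.002]
contact_force: [0.7, -0.5, -4.5]
gripper_width: 0.555
grasp_force: 47.7
```

Call:
{"op": "jog_arm", "data": {"moves": [0.1,0.9,0,0,0,0,0,0.1,0.9,0,0,0,0,0,0,0.9,0,0,0,0,0,0,0.9,0,0,0,0,0,0,0.9,0,0,0,0,0,0,0.9,0,0,0,0,0,0,0.9,0,0,0,0,0,0,0.8,0,0,0,0,0]}}

```text
t: 28.52
eef_pos: [0.4712, -0.2955, 0.1585]
tool_rot: [-0.0, 0.997, -0.076, -0.002]
contact_force: [-0.3, -0.6, -3.8]
gripper_width: 0.557
grasp_force: 47.7
```

Call:
{"op": "jog_arm", "data": {"moves": [0,0.8,0,0,0,0,0,0,0.6,0,0,0,0,0,0,0.4,0,0,0,0,0,0,0.3,0,0,0,0,0,0,0.2,0,0,0,0,0,0,0.1,0,0,0,0,0,0,0,0,0,0,0,0,0,0,0,0,0,0,0]}}

```text
t: 29.18
eef_pos: [0.4662, -0.3409, 0.1603]
tool_rot: [-0.0, 0.997, -0.075, -0.0]
contact_force: [0.3, -0.3, -3.2]
gripper_width: 0.557
grasp_force: 47.7
```

Call:
{"op": "jog_arm", "data": {"moves": [0,0,0,0,0,0,0,0,0,0,0,0,0,0,0,0,0,0,0,0,0,0,0,0,0,0,0,0,0,0,0,0,0,0,0,0,0,0,0,0,0,0,0,0,0,0,0,0,0,0,0,0,0,0,0,0]}}

```text
t: 29.85
eef_pos: [0.4659, -0.3416, 0.1603]
tool_rot: [0.0, 0.997, -0.076, -0.0]
contact_force: [-0.8, 0.6, -4.2]
gripper_width: 0.558
grasp_force: 47.7
```

```bash
python3 - <<'E'
from h import *
to(.467,-.3415,.164,-8.7)
c=read_camera("side");d=read_camera("top");cv2.imwrite("pics/p7.png",np.hstack([c["color"][0:480,160:520],d["color"][0:480,100:500]]))
print(get_obs()["joint_vel"].round(3))
E
```

```text
t 29.85 pos [ 0.4659 -0.3416  0.1603] hd -8.68 rows xyz [ 0.05 -0.01 -0.18] rotvec(4deg) [0.   0.   0.01] w 0.558 gf 47.74718787521124 F [-0.85  0.56 -4.21] q [ 0.65  0.4  -0.16  1.85  0.08  0.89 -1.27]
[-0.     0.    -0.     0.001 -0.    -0.002  0.001]
```

View pics/p7.png

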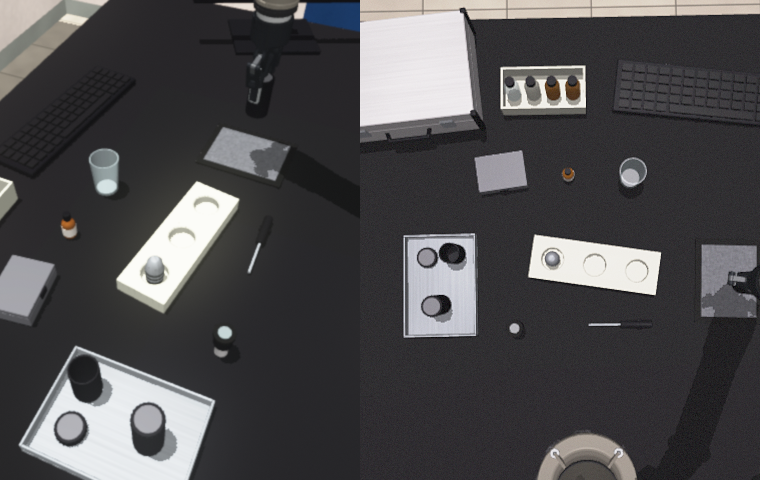

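The full pot is held upright above the middle of the mat with its underside about 12 cm up. Both its seat and the outer one are empty, and nothing else has moved.

```bash
python3 -c "
from station import *
print(hand_in())"
```

```text
the job is handed in; nothing more can be done
None
```

I lifted both pots in turn: the empty one (about 0.1 kg) stands upright in the free half of the steel tray, and the full one (about 0.43 kg) is held still and upright about 12 cm above the middle of the lens mat; I handed in at about 30 s, and no verdict came back.

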